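# Press a bushing home with a pump-action clamp

## Task

Pump the orange trigger of the blue bench clamp until its jaw has pressed the brass bushing home in the aluminium bearing block. Then press the red release lever and keep it down until the jaw has slid all the way back, and let go; do not push the jaw or the bushing by hand.

Things in the scene. Friction and masses are not known exactly. Their poses are not given: they have to be found in the camera images.
- trigger_pad (a point): Middle of the black rubber pad (50 x 26 mm) on top of the clamp's orange trigger, a paddle 112 x 34 mm; on the pad's surface, about 115 mm above the bench at rest; moves with it. Hinged 80 mm away, on the side towards release_pad. Pressed straight down here it sinks 24 mm to its stop (3 N rising to 15 N while the jaw pushes, with short jolts up to 25 N) and springs up when let go.
- release_pad (a point): Middle of the raised thumb pad (22 x 30 mm) on the short red release lever on top of the blue clamp head; on its surface, about 107 mm above the bench at rest. Pressed straight down it sinks 11 mm to its stop (about 6 N), frees the ratchet from 9 mm on and springs up when let go. The jaw advances in the direction from trigger_pad to here (136 mm apart).
- trigger (a joint): Trigger angle: 0 up at rest, 0.30 rad fully pressed. A stroke beyond 0.25 rad and back up to under 0.05 rad moves the jaw on by one 10 mm notch, where the ratchet holds it. Four full strokes bring it to the end of its rack; further strokes run free and do no harm.
- jaw (a joint): Advance of the clamp's jaw, a 34 mm steel disc with a square rubber face on a bar 52 mm above the bench: 0 fully back, about 0.041 m after four strokes. While the release lever is held down a spring slides it back to 0 within 1.5 s. (A tall steel rack stands to the right of the bench, from 0.6 m ahead of the robot: draw the arm in before swinging past it.)
- bushing (a joint): Depth of the brass bushing (flange 40 mm across) in the aluminium bearing block (50 x 88 x 84 mm) on the clamp, in front of the jaw: 0 to 0.008 m at the start, 0.038 m with the flange touching the block. Four full strokes bring it to 0.035 m or more; over 0.032 m is home. It stays where it is left.

How it is judged (in metres and radians):
On the way:
1. the jaw, advanced by the trigger, has pressed the bushing home (value of joint bushing above 0.032 m and value of joint jaw above 0.034 m), for 0.2 s.
At the end, for the whole second after the job is handed in: The bushing is home (over 32 of 38 mm deep), the jaw is back within 4 mm of its rear stop and the trigger is up (under 0.05 rad) (value of joint bushing above 0.032 m and value of joint jaw below 0.004 m and value of joint trigger below 0.05 rad); the robot touches nothing.
It fails at once if the robot pushes the jaw or the bushing directly (contact force between any of the fingers, the arm and jaw above 2 N or contact force between any of the fingers, the arm and bushing above 2 N).
It also fails if it takes over 51 s, if anything falls off the work surface, if the arm or the gripper's body presses on something with over 40 N, if the wrist force passes 120 N, or if a joint passes its speed limit or range.

## Robot

A 6-joint arm with a two-finger parallel gripper is mounted at the origin on a cart in front of the work surface, level with it; the furniture and walls round the work are solid. World frame = base frame: x ahead of the robot, y to its left, z up, the work surface at z = 0. Lengths are in mm, angles in rad, forces in N, time in s.
With the tool pointing down it reaches from about 375 to 925 mm from the base axis. Payload 5.7 kg.
Tool frame: the origin (TCP) lies midway between the tips of the shut fingers; the grasp point (between the pads) lies 19 mm behind it; z points along the fingers, y is the line along which they close (so a half turn about z gives the same grasp; the last joint's range is limited). The gripper opens to 85 mm and grips with 20 to 120 N. Pads are 22 mm wide; open, the fingers measure 114 mm over their backs; the gripper's body (76 mm by 85 mm) begins 54 mm behind the grasp point. The pads swing forward as they close: fully open they stand 13 mm farther back than shut.
Start: joints at [1.016, 0.359, 1.51, -0, 1.272, -0.115], TCP at [255.444, 542.874, 231.267] pointing down, gripper open.
Joint ranges: [-2.97, 2.97], [-1.01, 2.36], [0.21, 2.38], [-0.96, 4.11], [0.2, 2.71], [-2.98, 2.98]. Speed limits (rad/s): [2.39, 2.39, 3.14, 3.14, 3.14, 3.14].

## Interface

Orientations are given as a 3x3 rotation matrix whose columns are the frame's x, y, z axes.
In Python, from bench import robot, camrig gives the robot as it stands (robot), with the cameras (camrig).
- The arm moves only by the tool advance, called after "Request:" as name(argument=value, ...), one argument or row to a line, values as JSON. Schema: {"type":"object","properties":{"motion":{"type":"array","items":{"type":"array","items":{"type":"array","items":{"type":"number"},"minItems":5,"maxItems":5},"minItems":1,"maxItems":10},"minItems":1,"maxItems":1},"clamp_n":{"type":"number"},"only":{"type":"string"},"quiet":{"type":"boolean"},"lines":{"type":"string"}},"required":["motion"],"additionalProperties":false}. motion is a list that holds a single list of rows (three levels of brackets), with 1 to 10 rows, each of 5 numbers: the finger opening in mm, then dx, dy, dz in mm, then a turn about the tool's z in rad; each row is the pose to reach, as a shift and turn from the pose commanded when the call began, along the tool's axes at that moment; what a row does not reach only later rows make up. A row lasts 1/10 s, in which the tool goes at most 50 mm and 0.15 rad, less where a joint would pass 70% of its speed; a pose out of reach is approached as far as the arm can. The fingers move at their own pace and stop on an object; clamp_n is the grip in N (left out, the last holds). Time passes only in rows, so rows that do not move let the fingers close. The tool returns the time, the measured TCP pose, the force, the opening and the grip force at its end. only (a regular expression) keeps the lines of the reply that match it, lines (a string "A,B") keeps lines A to B, and quiet returns only ok. Input that does not fit is refused with a message, and nothing moves.
- robot.get_obs(): the state, without advancing time (a new reading comes with each control period).
- camrig.get_image(name): name is "scene" or "side" or "wrist"; returns a dict with "frame" (480x640x3 uint8, red, green, blue), "intrinsics" (3x3 intrinsics, pixels), "world_to_cam" (4x4, takes a point from world to camera coordinates); the wrist camera has in their place "T_tool_cam" (4x4, takes a point from camera to tool coordinates, whose origin is the TCP and whose axes are the flange's). Camera axes: x right, y down, z forward; pixel columns grow to the right and rows downward; lengths in mm; the calibration is good to about 2 mm. A picture is of the moment at which its call begins: read the wrist's pose just before it. There is no depth.
- robot.job_done(): hands the job in; it is judged then, once.
The state is a dict: "clock": time; "joint_pos": joint angles; "joint_vel": joint speeds; "joint_efforts": joint torques, N m; "tool_pos": TCP position; "tool_rot": TCP orientation; "contact_force": force on the tool from outside, world axes, zero at the start; "ft_torque": the same for the moment, N m; "width": finger opening in mm; "gripper_force": force on a finger pad.
Only numpy, scipy, OpenCV 4.12 (cv2) and the standard library are available. Lean on these libraries where they do the work, as an engineer would, in place of code of your own. Each camera call takes 0.05 s, during which the arm holds its last target. There are 200 camera calls.

## Working session

There is one attempt and no reset: what is moved stays moved. The work goes in short steps, Python scripts to look and compute and a tool call to move; the robot and the scene stay as the last step left them, time stands still between calls to the robot, and variables do not carry over. Pictures are saved under pics/ and viewed, at most 10 in all, crops included, and the job is handed in when it is done.

```bash
ls; mkdir -p pics; python3 - <<'E'
from bench import robot, camrig
import cv2,pickle
o=robot.get_obs();print(o)
d={}
for n in("scene","side","wrist"):
    d[n]=camrig.get_image(n);cv2.imwrite(f"pics/{n}0.png",d[n]["frame"][:,:,::-1])
pickle.dump((o,d),open("d0.pkl","wb"))
E
```

```text
bench.py
pics
{'clock': 0.0, 'joint_pos': array([ 1.01591546e+00,  3.59502429e-01,  1.51146772e+00,  1.44258136e-05,
        1.27251186e+00, -1.15083702e-01]), 'joint_vel': array([ 0.00190182,  0.00031846, -0.00011246, -0.001352  ,  0.00133128,
        0.00015576]), 'joint_efforts': array([ 2.86540642e-03, -5.27612257e+01, -2.78613031e+01,  6.38978372e-05,
        1.32871317e-02, -2.90225341e-05]), 'tool_pos': array([255.07364008, 542.30361756, 230.44170431]), 'tool_rot': array([[-9.04836112e-01,  4.25758847e-01, -1.00711412e-03],
       [ 4.25759976e-01,  9.04834729e-01, -1.59862173e-03],
       [ 2.30644484e-04, -1.87527956e-03, -9.99998215e-01]]), 'contact_force': array([ 0.54482799,  0.8325683 , -0.03066601]), 'ft_torque': array([-0.00416048,  0.02600841,  0.01434217]), 'gripper_force': 0.0, 'width': 85.22841201883062}
```

View pics/scene0.png

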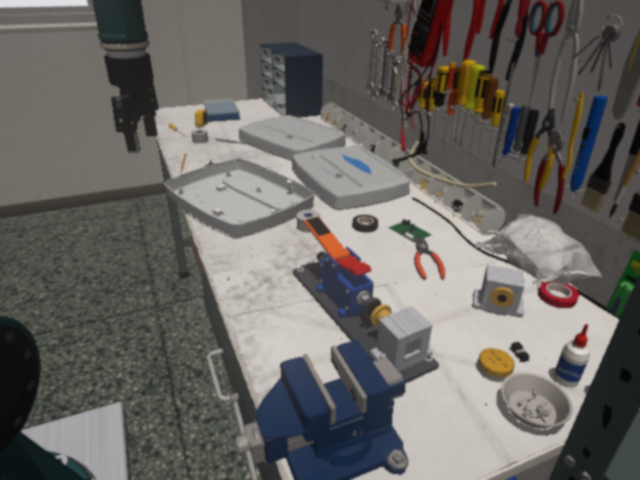

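View pics/side0.png

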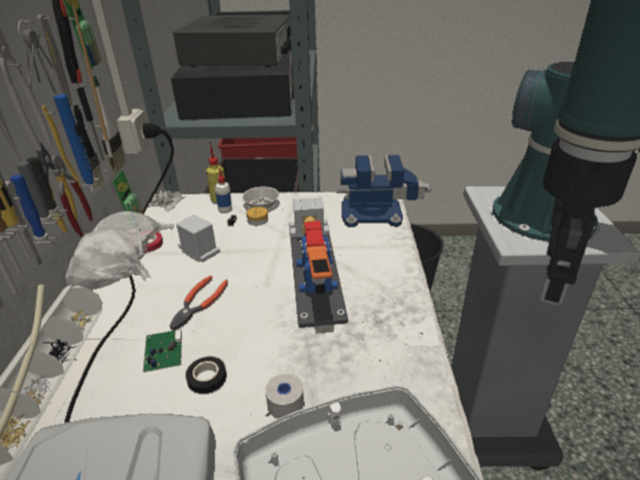

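The scene view shows the clamp with its orange trigger at about (325,240), red lever at (355,267), and block at (405,335). In the side view the trigger pad is at (320,268) and the red lever at (314,235). I'll enlarge both.

```bash
python3 - <<'E'
import cv2,numpy as np
a=cv2.imread("pics/scene0.png")[200:300,290:390];b=cv2.imread("pics/side0.png")[210:310,270:370]
cv2.imwrite("pics/crop.png",cv2.resize(np.hstack([a,b]),None,fx=4,fy=4,interpolation=cv2.INTER_CUBIC))
E
```

```text
(no output)
```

View pics/crop.png

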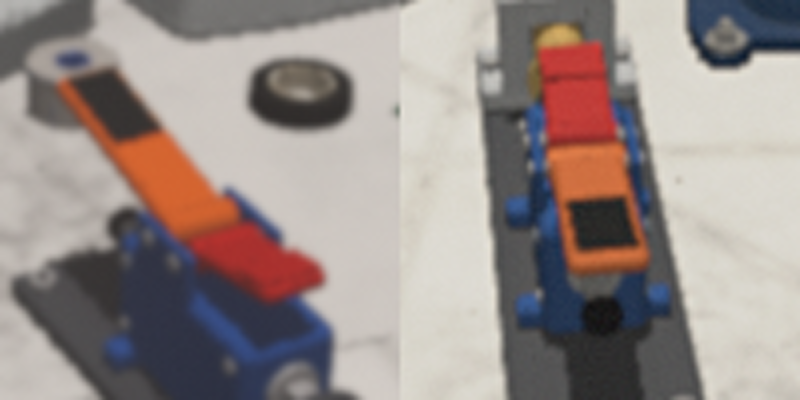

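The crop shows the black pad centred at about scene (319.5,226) and side (320.5,265.8). The thumb pad is at about scene (363,267.5) and side (313.3,225). I'll triangulate these.

```bash
cat > h.py <<'E'
import numpy as np,pickle,cv2
def ray(im,uv):
    T=im["world_to_cam"];R=T[:3,:3];c=-R.T@T[:3,3]
    d=R.T@np.linalg.inv(im["intrinsics"])@[*uv,1];return c,d/np.linalg.norm(d)
def plane(im,uv,z):
    c,d=ray(im,uv);return c+d*(z-c[2])/d[2]
def tri(a,ua,b,ub):
    A=np.zeros((3,3));v=np.zeros(3)
    for c,d in(ray(a,ua),ray(b,ub)):
        P=np.eye(3)-np.outer(d,d);A+=P;v+=P@c
    return np.linalg.solve(A,v)
E
python3 - <<'E'
from h import *
np.set_printoptions(precision=1,suppress=True)
o,d=pickle.load(open("d0.pkl","rb"))
s,e=d["scene"],d["side"]
for n,a,b,z in(("trig",(319.5,226),(320.5,265.8),115),("rel",(363,267.5),(313.3,225),107)):
    print(n,tri(s,a,e,b),plane(s,a,z),plane(e,b,z))
print(o["tool_rot"],o["tool_pos"]);print(d["wrist"]["T_tool_cam"],d["wrist"]["intrinsics"])
E
```

```text
trig [532.4 337.6 112.4] [532.9 334.  115. ] [530.5 342.3 115. ]
rel [549.1 192.7 104.7] [551.5 190.8 107. ] [545.7 199.3 107. ]
[[-0.9  0.4 -0. ]
 [ 0.4  0.9 -0. ]
 [ 0.  -0.  -1. ]] [255.1 542.3 230.4]
[[  -0.    -1.    -0.3   76. ]
 [   1.    -0.    -0.    -0.6]
 [   0.    -0.3    1.  -141.5]
 [   0.     0.     0.     1. ]] [[377.1   0.  326.9]
 [  0.  377.1 237. ]
 [  0.    0.    1. ]]
```

Request:
advance(
  motion=[
    [[0, -45, -15, 0, 0], [0, -90, -30, 0, 0], [0, -130, -44, 0, 0], [0, -175, -58, 0, 0], [0, -215, -72, 0, 0], [0, -260, -86, 0, 0], [0, -300, -100, 0, 0], [0, -340, -113, 0, 0], [0, -374, -125, 0, 0], [0, -374, -125, 0, 0]],
  ],
  clamp_n=60,
)

```text
clock: 1.15
tool_pos: [544.0, 267.2, 231.0]
tool_rot: [[-0.903, 0.43, 0.002], [0.43, 0.903, -0.001], [-0.002, -0.001, -1.0]]
contact_force: [-0.3, 0.0, -0.4]
width: -0.0
gripper_force: 0.0
```

```bash
python3 - <<'E'
from bench import robot, camrig
import cv2,pickle
o=robot.get_obs();print(o["tool_pos"],o["tool_rot"],o["contact_force"],o["clock"])
w=camrig.get_image("wrist");cv2.imwrite("pics/w1.png",w["frame"][:,:,::-1])
pickle.dump((o,w),open("d1.pkl","wb"))
E
```

```text
[544.01359159 267.22892829 230.97082156] [[-9.03062542e-01  4.29505955e-01  1.63691277e-03]
 [ 4.29503996e-01  9.03063840e-01 -1.42087931e-03]
 [-2.08851285e-03 -5.80082303e-04 -9.99997651e-01]] [-0.26635015  0.00942403 -0.42316482] 1.15
```

View pics/w1.png

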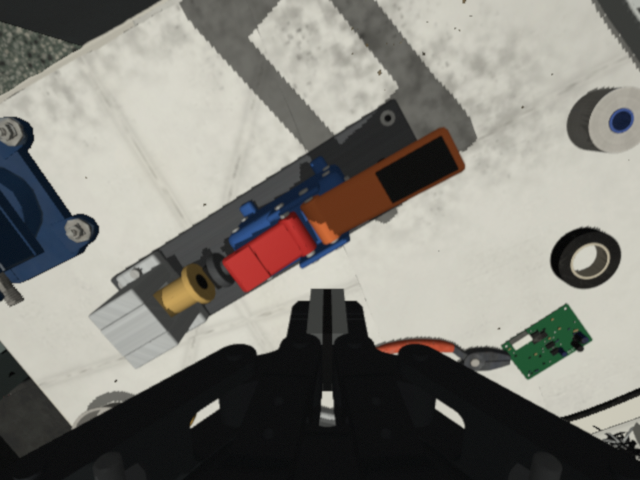

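The wrist view shows the trigger pad at about (417,168) and the thumb pad, the left part of the red lever, at about (248,270). The bushing is at (185,290).

```bash
python3 - <<'E'
from h import *
np.set_printoptions(precision=1,suppress=True)
_,d=pickle.load(open("d0.pkl","rb"));o,w=pickle.load(open("d1.pkl","rb"))
s,e=d["scene"],d["side"]
M=np.eye(4);M[:3,:3]=o["tool_rot"];M[:3,3]=o["tool_pos"]
w["world_to_cam"]=np.linalg.inv(M@w["T_tool_cam"])
hsv=cv2.cvtColor(w["frame"],cv2.COLOR_RGB2HSV)
k=(hsv[...,2]<60).astype(np.uint8);k[:, :370]=0;k[:,470:]=0;k[:130]=0;k[210:]=0
n,l,st,c=cv2.connectedComponentsWithStats(k);i=1+np.argmax(st[1:,4]);print(st[i],c[i])
m=cv2.inRange(hsv,(0,170,110),(4,255,255))|cv2.inRange(hsv,(172,150,110),(180,255,255));m[300:]=0;m[:,330:]=0
n,l,st,c=cv2.connectedComponentsWithStats(m);j=1+np.argmax(st[1:,4]);print(st[j],c[j],cv2.boxPoints(cv2.minAreaRect(np.argwhere(l==j)[:,::-1].astype(np.float32))))
uvt=(417,168);uvr=(248,270)
t=plane(w,uvt,115);r=plane(w,uvr,107);print(t,r,np.linalg.norm((t-r)[:2]))
print(tri(w,uvt,s,(319.5,226)),tri(w,uvt,e,(320.5,265.8)),tri(w,uvr,s,(363,267.5)),tri(w,uvr,e,(313.3,225)))
for u in((224,264),(256,246),(273,277),(240,292)):print(plane(w,u,107))
E
```

```text
[ 376  136   82   67 2787] [416.9 169.6]
[ 223  218   91   73 3329] [268.3 253.5] [[221.2 260.2]
 [292.2 212.8]
 [315.6 247.9]
 [244.5 295.3]]
[529.1 340.6 115. ] [547.2 198.3 107. ] 143.4922596467423
[532.7 340.4 111.1] [530.  340.8 113.7] [551.2 195.6 102.8] [546.5 198.4 106.8]
[535.2 184.3 107. ]
[533. 213. 107.]
[560.4 212.7 107. ]
[560.6 183.8 107. ]
```

Request:
advance(
  motion=[
    [[0, 20, 29, 0, 0], [0, 39, 58, 0, 0], [0, 39, 58, 40, 0], [0, 39, 58, 80, 0], [0, 39, 58, 96, 0], [0, 39, 58, 96, 0], [0, 39, 58, 96, 0]],
  ],
)

```text
clock: 1.9
tool_pos: [529.3, 340.4, 135.5]
tool_rot: [[-0.905, 0.425, -0.001], [0.425, 0.905, -0.0], [0.001, -0.0, -1.0]]
contact_force: [0.6, 0.0, 0.7]
width: -0.1
gripper_force: 0.0
```

```bash
python3 - <<'E'
from bench import robot, camrig
import cv2
cv2.imwrite("pics/w2.png",camrig.get_image("wrist")["frame"][:,:,::-1])
E
```

```text
(no output)
```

View pics/w2.png

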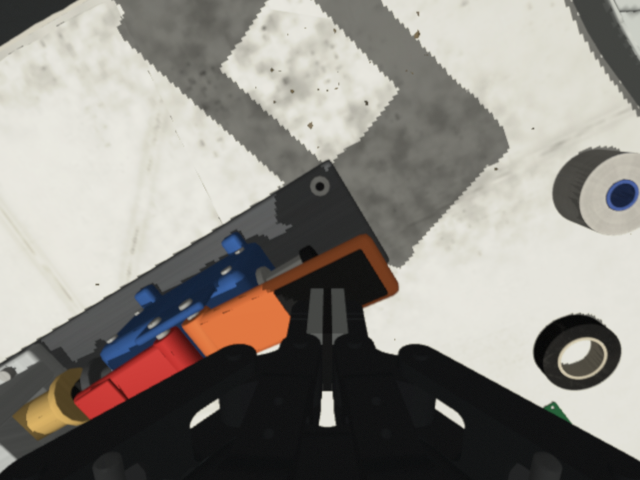

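The shut fingertips, at (327,290), stand above the pad, whose centre is near (335,285). Now the first stroke.

Request:
advance(
  motion=[
    [[0, 0, 0, 12, 0], [0, 0, 0, 20, 0], [0, 0, 0, 28, 0], [0, 0, 0, 36, 0], [0, 0, 0, 42, 0], [0, 0, 0, 45, 0], [0, 0, 0, 45, 0], [0, 0, 0, 45, 0]],
  ],
)

```text
clock: 2.75
tool_pos: [530.9, 341.6, 91.7]
tool_rot: [[-0.905, 0.426, 0.002], [0.426, 0.905, 0.004], [-0.0, 0.004, -1.0]]
contact_force: [-2.5, 4.4, 8.7]
width: 0.2
gripper_force: 4.8
```

Request:
advance(
  motion=[
    [[0, 0, 0, 3, 0], [0, 0, 0, 3, 0], [0, 0, 0, 3, 0]],
  ],
)

```text
clock: 3.05
tool_pos: [531.1, 341.7, 91.1]
tool_rot: [[-0.905, 0.426, 0.003], [0.426, 0.905, 0.004], [-0.001, 0.005, -1.0]]
contact_force: [-7.2, 2.1, 26.5]
width: -0.1
gripper_force: 13.4
```

At the stop: z is 91.1 and the force rose steeply. I'll lift clear and repeat the stroke.

Request:
advance(
  motion=[
    [[0, 0, 0, -12, 0], [0, 0, 0, -24, 0], [0, 0, 0, -34, 0], [0, 0, 0, -34, 0], [0, 0, 0, -34, 0], [0, 0, 0, -34, 0], [0, 0, 0, -34, 0]],
  ],
)

```text
clock: 3.75
tool_pos: [529.5, 339.3, 120.4]
tool_rot: [[-0.905, 0.426, -0.002], [0.426, 0.905, -0.001], [0.001, -0.001, -1.0]]
contact_force: [-0.5, -1.0, -0.1]
width: -0.2
gripper_force: 0.0
```

Request:
advance(
  motion=[
    [[0, 0, 0, 8, 0], [0, 0, 0, 16, 0], [0, 0, 0, 24, 0], [0, 0, 0, 30, 0], [0, 0, 0, 34, 0], [0, 0, 0, 34, 0], [0, 0, 0, 34, 0], [0, 0, 0, 34, 0]],
  ],
)

```text
clock: 4.55
tool_pos: [530.8, 342.3, 90.9]
tool_rot: [[-0.905, 0.426, 0.003], [0.426, 0.905, 0.005], [-0.001, 0.006, -1.0]]
contact_force: [-8.6, 3.8, 28.9]
width: 0.0
gripper_force: 14.6
```

Request:
advance(
  motion=[
    [[0, 0, 0, -12, 0], [0, 0, 0, -24, 0], [0, 0, 0, -34, 0], [0, 0, 0, -34, 0], [0, 0, 0, -34, 0], [0, 0, 0, -34, 0], [0, 0, 0, -34, 0]],
  ],
)

```text
clock: 5.25
tool_pos: [529.5, 339.3, 120.4]
tool_rot: [[-0.905, 0.426, -0.002], [0.426, 0.905, -0.001], [0.001, -0.001, -1.0]]
contact_force: [-0.2, -0.1, 0.7]
width: 0.1
gripper_force: 0.0
```

Request:
advance(
  motion=[
    [[0, 0, 0, 8, 0], [0, 0, 0, 16, 0], [0, 0, 0, 24, 0], [0, 0, 0, 30, 0], [0, 0, 0, 34, 0], [0, 0, 0, 34, 0], [0, 0, 0, 34, 0], [0, 0, 0, 34, 0]],
  ],
)

```text
clock: 6.05
tool_pos: [530.9, 342.3, 90.9]
tool_rot: [[-0.905, 0.426, 0.003], [0.426, 0.905, 0.005], [-0.001, 0.006, -1.0]]
contact_force: [-7.2, 3.9, 28.1]
width: -0.1
gripper_force: 14.6
```

Request:
advance(
  motion=[
    [[0, 0, 0, -12, 0], [0, 0, 0, -24, 0], [0, 0, 0, -34, 0], [0, 0, 0, -34, 0], [0, 0, 0, -34, 0], [0, 0, 0, -34, 0], [0, 0, 0, -34, 0]],
  ],
)

```text
clock: 6.75
tool_pos: [529.5, 339.3, 120.4]
tool_rot: [[-0.905, 0.426, -0.002], [0.426, 0.905, -0.001], [0.001, -0.001, -1.0]]
contact_force: [0.7, 0.5, -0.3]
width: -0.1
gripper_force: 0.0
```

Request:
advance(
  motion=[
    [[0, 0, 0, 8, 0], [0, 0, 0, 16, 0], [0, 0, 0, 24, 0], [0, 0, 0, 30, 0], [0, 0, 0, 34, 0], [0, 0, 0, 34, 0], [0, 0, 0, 34, 0], [0, 0, 0, 34, 0]],
  ],
)

```text
clock: 7.55
tool_pos: [530.9, 342.3, 90.9]
tool_rot: [[-0.905, 0.426, 0.003], [0.426, 0.905, 0.005], [-0.001, 0.006, -1.0]]
contact_force: [-8.5, 3.4, 28.6]
width: 0.1
gripper_force: 14.6
```

Request:
advance(
  motion=[
    [[0, 0, 0, -12, 0], [0, 0, 0, -24, 0], [0, 0, 0, -34, 0], [0, 0, 0, -34, 0], [0, 0, 0, -34, 0], [0, 0, 0, -34, 0], [0, 0, 0, -34, 0]],
  ],
)

```text
clock: 8.25
tool_pos: [529.4, 339.3, 120.3]
tool_rot: [[-0.905, 0.426, -0.002], [0.426, 0.905, -0.001], [0.001, -0.001, -1.0]]
contact_force: [0.1, 1.0, -0.5]
width: 0.1
gripper_force: 0.0
```

Request:
advance(
  motion=[
    [[0, 0, 0, 8, 0], [0, 0, 0, 16, 0], [0, 0, 0, 24, 0], [0, 0, 0, 30, 0], [0, 0, 0, 34, 0], [0, 0, 0, 34, 0], [0, 0, 0, 34, 0], [0, 0, 0, 34, 0]],
  ],
)

```text
clock: 9.05
tool_pos: [530.7, 340.8, 91.0]
tool_rot: [[-0.905, 0.426, 0.003], [0.426, 0.905, 0.002], [-0.001, 0.003, -1.0]]
contact_force: [-8.3, -0.5, 32.0]
width: 0.2
gripper_force: 16.1
```

Request:
advance(
  motion=[
    [[0, 0, 0, -12, 0], [0, 0, 0, -24, 0], [0, 0, 0, -34, 0], [0, 0, 0, -70, 0], [0, 0, 0, -100, 0], [0, 0, 0, -140, 0], [0, 0, 0, -140, 0], [0, 0, 0, -140, 0]],
  ],
)

```text
clock: 9.85
tool_pos: [530.2, 339.7, 227.8]
tool_rot: [[-0.905, 0.426, 0.001], [0.426, 0.905, 0.0], [-0.001, 0.001, -1.0]]
contact_force: [-0.1, 1.1, 0.1]
width: 0.1
gripper_force: 0.0
```

```bash
python3 - <<'E'
from bench import robot, camrig
import cv2,numpy as np
a=camrig.get_image("scene")["frame"][200:400,270:470,::-1];b=camrig.get_image("side")["frame"][180:330,270:370,::-1]
cv2.imwrite("pics/s3.png",np.hstack([cv2.resize(a,(500,500),interpolation=2),cv2.resize(b,(300,450),interpolation=2).copy() if 0 else cv2.resize(b,(300,500),interpolation=2)]))
E
```

```text
(no output)
```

View pics/s3.png

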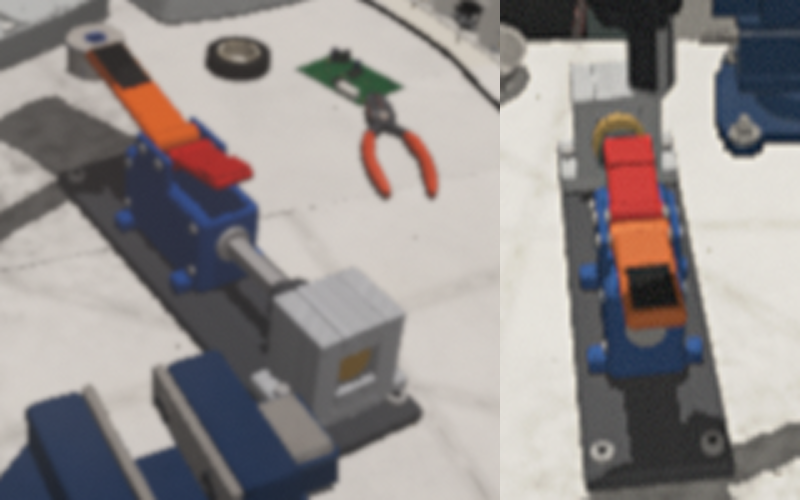

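The jaw bar is fully out, the flange is against the block, brass shows in the block's bore, and the trigger is up. Next is the release lever.

Request:
advance(
  motion=[
    [[0, -25, -39, 0, 0], [0, -50, -78, 0, 0], [0, -74, -117, 0, 0], [0, -74, -117, 40, 0], [0, -74, -117, 80, 0], [0, -74, -117, 105, 0], [0, -74, -117, 105, 0], [0, -74, -117, 105, 0]],
  ],
)

```text
clock: 10.75
tool_pos: [546.2, 202.0, 121.3]
tool_rot: [[-0.905, 0.426, -0.003], [0.426, 0.905, -0.001], [0.002, -0.002, -1.0]]
contact_force: [-0.2, 0.3, 0.7]
width: 0.4
gripper_force: 0.0
```

```bash
python3 - <<'E'
from bench import robot, camrig
import cv2
cv2.imwrite("pics/w4.png",camrig.get_image("wrist")["frame"][:,:,::-1])
E
```

```text
(no output)
```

View pics/w4.png

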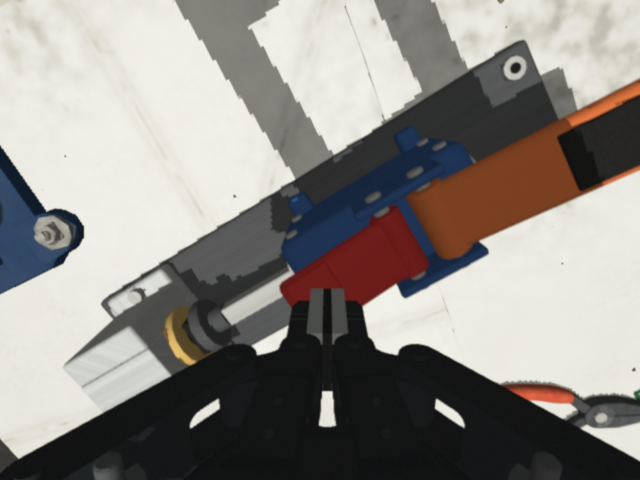

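The fingertips are over the red lever, slightly on the trigger side of its thumb pad, which is centred near (315,292). I'll shift a few mm outward and press.

Request:
advance(
  motion=[
    [[0, -3, -4, 6, 0], [0, -3, -4, 12, 0], [0, -3, -4, 18, 0], [0, -3, -4, 23, 0], [0, -3, -4, 26, 0], [0, -3, -4, 27, 0], [0, -3, -4, 27, 0]],
  ],
)

```text
clock: 11.5
tool_pos: [549.3, 196.5, 96.7]
tool_rot: [[-0.905, 0.425, 0.002], [0.425, 0.905, -0.001], [-0.003, -0.0, -1.0]]
contact_force: [-1.9, -4.5, 10.4]
width: -0.1
gripper_force: 5.6
```

Request:
advance(
  motion=[
    [[0, 0, 0, 2, 0], [0, 0, 0, 2, 0], [0, 0, 0, 2, 0], [0, 0, 0, 2, 0], [0, 0, 0, 2, 0], [0, 0, 0, 2, 0], [0, 0, 0, 2, 0], [0, 0, 0, 2, 0], [0, 0, 0, 2, 0], [0, 0, 0, 2, 0]],
  ],
)

```text
clock: 12.5
tool_pos: [549.5, 196.5, 96.4]
tool_rot: [[-0.905, 0.425, 0.004], [0.425, 0.905, -0.001], [-0.004, 0.0, -1.0]]
contact_force: [-4.5, -6.2, 25.4]
width: -0.0
gripper_force: 12.5
```

Request:
advance(
  motion=[
    [[0, 0, 0, 0, 0], [0, 0, 0, 0, 0], [0, 0, 0, 0, 0], [0, 0, 0, 0, 0], [0, 0, 0, 0, 0], [0, 0, 0, 0, 0], [0, 0, 0, 0, 0], [0, 0, 0, 0, 0], [0, 0, 0, 0, 0], [0, 0, 0, 0, 0]],
  ],
)

```text
clock: 13.5
tool_pos: [549.6, 196.6, 96.4]
tool_rot: [[-0.905, 0.425, 0.004], [0.425, 0.905, -0.001], [-0.004, 0.0, -1.0]]
contact_force: [-5.4, -6.6, 24.2]
width: 0.0
gripper_force: 12.5
```

```bash
python3 - <<'E'
from bench import robot, camrig
import cv2,numpy as np
a=camrig.get_image("scene")["frame"][200:400,270:470,::-1];b=camrig.get_image("wrist")["frame"][150:480,0:330,::-1]
cv2.imwrite("pics/s5.png",np.hstack([cv2.resize(a,(400,400),interpolation=2),cv2.resize(b,(400,400))]))
E
```

```text
(no output)
```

View pics/s5.png

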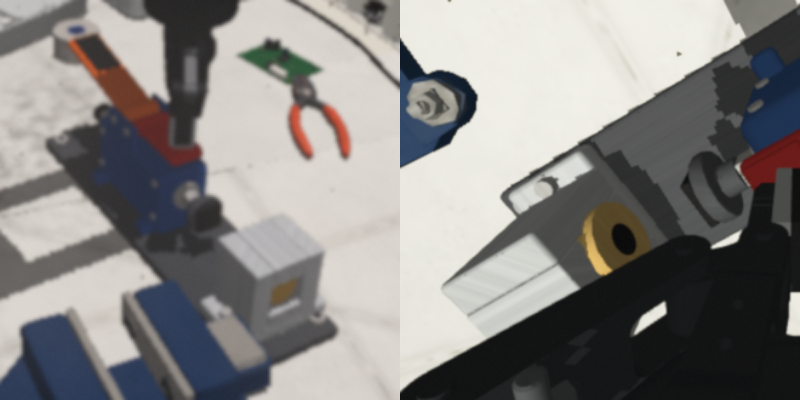

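The jaw has slid back and the bushing is still seated with its flange near the block. I'll hold a moment longer, then let go and check.

Request:
advance(
  motion=[
    [[0, 0, 0, 0, 0], [0, 0, 0, 0, 0], [0, 0, 0, 0, 0], [0, 0, 0, 0, 0], [0, 0, 0, 0, 0], [0, 0, 0, 0, 0], [0, 0, 0, 0, 0], [0, 0, 0, 0, 0], [0, 0, 0, 0, 0], [0, 0, 0, 0, 0]],
  ],
)

```text
clock: 14.6
tool_pos: [549.5, 196.6, 96.4]
tool_rot: [[-0.905, 0.425, 0.003], [0.425, 0.905, -0.001], [-0.004, 0.0, -1.0]]
contact_force: [-4.0, -5.4, 24.4]
width: -0.2
gripper_force: 12.5
```

Request:
advance(
  motion=[
    [[0, 0, 0, -8, 0], [0, 0, 0, -16, 0], [0, 0, 0, -30, 0], [0, 0, 0, -70, 0], [0, 0, 0, -110, 0], [0, 0, 0, -130, 0], [0, 0, 0, -130, 0], [0, 0, 0, -130, 0], [0, 0, 0, -130, 0], [0, 0, 0, -130, 0]],
  ],
)

```text
clock: 15.6
tool_pos: [547.1, 197.1, 221.7]
tool_rot: [[-0.905, 0.426, -0.003], [0.426, 0.905, -0.001], [0.003, -0.002, -1.0]]
contact_force: [-0.6, -0.2, 0.2]
width: -0.1
gripper_force: 0.0
```

```bash
python3 - <<'E'
from bench import robot, camrig
import cv2,numpy as np
cv2.imwrite("pics/w6.png",camrig.get_image("wrist")["frame"][:,:,::-1])
E
```

```text
(no output)
```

View pics/w6.png

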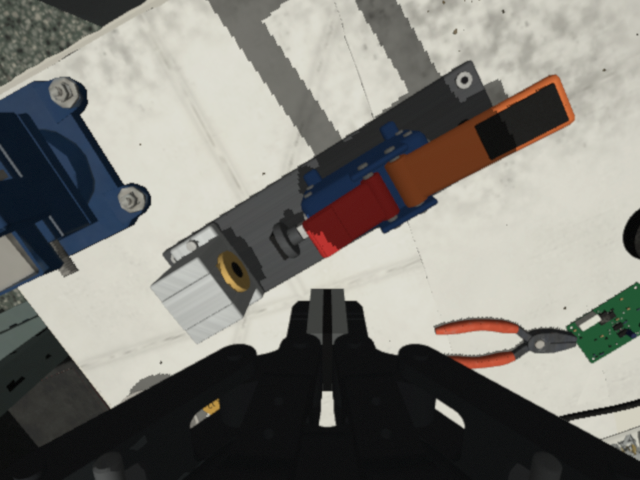

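The bushing flange at (235,270) is against the block, the jaw at (287,240) is back by the head, and the trigger is up. The gripper is clear, so I'm handing in.

```bash
python3 -c "
from bench import robot, camrig
print(robot.job_done())"
```

```text
the job is handed in; nothing more can be done
None
```

I handed in the job at about 15.6 s of the 51 s allowed: by the last camera view, the bushing is pressed home, the jaw is back, the trigger is up and the gripper is clear. The hand-in returned no verdict, and I could not read the joint values directly.

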